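# Open the descaler's push-and-turn cap in the fittings stockroom

### The arm

A 6-joint arm with a two-finger parallel gripper is mounted at the origin on the work surface. World frame = base frame: x ahead of the robot, y to its left, z up, the work surface at z = 0. Lengths are in m, angles in degrees, forces in N, time in s.
With the tool pointing down it reaches from about 0.375 to 0.9 m from the base axis. Payload 3.1 kg.
Tool frame: the origin (TCP) lies at the very end of the fingers, on their centre line; the grasp point (between the pads) lies 19 mm behind it; z points along the fingers, y is the line along which they close (so a half turn about z gives the same grasp; the last joint's range is limited). The gripper opens to 87 mm and grips with 3 to 60 N. Pads are 19 mm wide; open, the fingers measure 117 mm over their backs; the gripper's body (75 mm by 190 mm) begins 51 mm behind the grasp point.
Start: joints at [55.72, 30.224, 82.088, -0, 67.689, -10.227], TCP at [0.255, 0.571, 0.223] pointing down, gripper open.
Joint ranges: [-176.69, 176.69], [-43.24, 126.21], [12.49, 139.97], [-82, 262], [0, 151.66], [-163.58, 163.58]. Speed limits (degrees/s): [159.86, 159.86, 180, 180, 180, 180].

### API

Orientations are given as a 3x3 rotation matrix whose columns are the frame's x, y, z axes.
In Python, from rig import bot, imaging gives the robot as it stands.
- The arm moves only by the tool drive_tool, never from a script. Its argument "deltas" is text: rows parted by semicolons, each of 5 numbers parted by spaces: the finger opening in mm, from 0 to 87, then the shift along the world's x, y, z in mm, then the turn about the world's z in rad. In form: jaw dx dy dz twist; .... A call has 1 to 12 rows; each row is the pose to reach, as a shift and turn from the pose commanded when the call began; what a row does not reach only later rows make up. A row lasts 1/10 s, in which the tool goes at most 50 mm and 8.59 degrees, less where a joint would pass 70% of its speed; a pose out of reach is approached as far as the arm can. A call with a gripper value outside its range is refused whole. The fingers move at their own pace and stop on an object; the grip force is fixed at half the most. Time passes only in rows, so rows that repeat a pose let the fingers close. It gives the time, the measured TCP pose, the force, the opening and the grip force at its end, in the units of the state.
- bot.read_state(): the state, without advancing time (a new reading comes with each control period).
- imaging.capture(name): name is "scene" or "top"; returns the picture (384x512x3 uint8, red, green, blue); there is no depth.
- imaging.camera_model(name): a dict with "fx", "fy", "cx", "cy" (pixels), "T" (4x4, takes a point from camera to world coordinates). Camera axes: x right, y down, z forward; pixel columns grow to the right and rows downward; lengths in m; the calibration is good to about 2 mm. A picture is of the moment at which its call begins. camera_model takes no time and is no camera call.
- bot.hand_in(): hands the job in; it is judged then, once.
The state is a dict: "time_s": time; "joint_positions": joint angles; "qvel": joint speeds; "tau": joint torques, N m; "position": TCP position; "tcp_rot": TCP orientation; "force": force on the tool from outside, world axes, zero at the start; "moment": the same for the moment, N m; "opening": opening from 0.0 (shut) to 1.0 (fully open); "grasp_force": force on a finger pad.
Only numpy, scipy, OpenCV 4.12 (cv2) and the standard library are available. Lean on these libraries where they do the work, as an engineer would, in place of code of your own. Each camera call takes 0.05 s, during which the arm holds its last target. There are 200 camera calls.

### The job

Open the descaler bottle with the big red safety cap where it stands in the rack, leaving it seated and upright and the things around it undisturbed: press the cap down against its spring, keep it pressed while you twist it anticlockwise until it is free, and lift it straight off. Finish while still holding the cap: keep it gripped, level and still, about 8 cm above the bottle's open mouth, and do not put it down.

Things in the scene. Friction and masses are not known exactly. Their poses are not given: they have to be found in the camera images.
- cap: The only red cap: push-and-turn safety cap on the descaler bottle, round, ribbed, 52 mm across, 33 mm tall, 40 g, white arrows on top. Origin: centre of its lower rim; z up; its x lines up with the bottle's x while locked. At rest the rim is 147 mm above the bottle's underside, 9 mm above the shoulder's top (48 mm across), over 20 mm above the shoulder beyond 35 mm from the axis.
- cap_top (a point): Centre of the red cap's flat top, 33 mm above its lower rim. Pressing: the spring inside gives from 6 N; at 15 N the cap is fully down (5 mm) on a hard stop. It must go down at least 3.5 mm before it can turn, and stay down for the first 47 degrees.
- bottle: The descaler bottle: white, square, 80 x 80 mm, walls 120 mm high, a low round shoulder up to 138 mm, neck 37 mm in diameter up to 170 mm; orange label with red hazard diamond; 0.55 to 0.9 kg. Origin: centre of its underside, z up, sides along x and y. Stands loose in one of the rack's square holes, which keeps it from turning (1.5 mm play each side).
- mouth (a point): Centre of the descaler bottle's mouth, the rim 170 mm above the bottle's underside; the locked cap's lower rim is 23 mm below it. Turning: anticlockwise seen from above only; its lugs let go at 47 degrees and a stop ends the turn at 87 degrees, so turn about 67 (1.17 rad). Then the cap just rests on the mouth and lifts off.
- rack: Bottle rack, fixed to the bench: a black spill tray 130 x 350 x 22 mm, and above it a wooden plate (top at 62 mm) with three square 83 mm holes in a row, 110 mm apart along the rack's y axis. Origin: centre of its underside on the bench; the bottles stand 12 mm above that.
- blue_bottle: Bystander: the same square white bottle with a blue label and a narrow blue screw cap (34 mm in diameter, top 163 mm above its underside), in another hole of the rack. Origin: centre of its underside.
- green_bottle: Bystander: the same again with a green label and a narrow green screw cap, in the remaining hole. Origin: centre of its underside.
- brass_fitting: Bystander: brass hexagon pipe nipple standing on the bench beside the rack, about 40 mm wide, 62 mm tall. Origin: centre of its underside.
- plug_bin: Bystander: grey open picking bin 150 x 110 x 60 mm with yellow pipe plugs, on the bench on the other side of the rack. Origin: centre of its underside.
There are look-alikes about, which are no part of the job. Several things have the shape of the cap; the one meant has the colours described above. Leave any purple look-alike of the bottle alone.

How it is judged (in metres and radians):
On the way, in this order (a step that is already met when the one before it is completed fails the run):
1. the red cap is pressed down on the bottle, not yet turned (z of cap in the frame of bottle below 0.144 m and angle between the x axis of cap and the x axis of bottle, either way round below 0.25 rad), for 0.05 s.
2. the cap is twisted past its catches while still on the neck (angle between the x axis of cap and the x axis of bottle, either way round above 0.8 rad and z of cap in the frame of bottle below 0.1495 m and horizontal distance between cap and mouth below 0.006 m), for 0.05 s.
At the end, for the whole second after the job is handed in: The robot still grips the red cap, level within 15 degrees and still, its rim 4 to 15 cm above the mouth and within 35 mm of its axis, clear of the bottle. The bottle stands upright on the rack floor, moved under 12 mm; other bottles moved under 15 mm, fitting and bin under 20 mm (contact force between the fingers and cap above 1 N and contact force between cap and bottle below 0.05 N and z of cap in the frame of mouth between 0.04 and 0.15 m and horizontal distance between cap and mouth below 0.035 m and angle between cap's own z axis and vertical below 0.26 rad and linear speed of cap below 0.02 m/s and z of bottle in the frame of rack below 0.016 m and angle between bottle's own z axis and vertical below 0.06 rad and distance of bottle from where it was at the start of the episode below 0.012 m and distance of each of blue_bottle, green_bottle from where it was at the start of the episode below 0.015 m and distance of each of brass_fitting, plug_bin from where it was at the start of the episode below 0.02 m); the arm keeps its last pose, push and grip.
It fails at once if the descaler bottle is pulled up or tipped in the rack (z of bottle in the frame of rack above 0.03 m or angle between bottle's own z axis and vertical above 0.2 rad).
It fails at once if another bottle, the brass fitting or the bin is disturbed (distance of any of blue_bottle, green_bottle from where it was at the start of the episode above 0.025 m or distance of any of brass_fitting, plug_bin from where it was at the start of the episode above 0.03 m).
It also fails if it takes over 38 s, if anything falls off the work surface, if the arm or the gripper's body presses on something with over 40 N, if the wrist force passes 120 N, or if a joint passes its speed limit or range.

## Working session

There is one attempt and no reset: what is moved stays moved. The work goes in short steps, Python scripts to look and compute and a tool call to move; the robot and the scene stay as the last step left them, time stands still between calls to the robot, and variables do not carry over. Pictures are saved under pics/ and viewed, at most 10 in all, crops included, and the job is handed in when it is done.

Besides the shell and the picture viewer there is one more tool, called as name(argument=value, ...), one argument or row to a line, values as JSON. drive_tool: Moves the arm, as the interface text tells. Its arguments: {"type":"object","properties":{"deltas":{"type":"string"}},"required":["deltas"]}

```bash
mkdir -p pics
python3 - <<'E'
from rig import bot, imaging
import cv2, numpy as np
for n in("scene","top"):
    im=imaging.capture(n); cv2.imwrite(f"pics/{n}0.png",im[:,:,::-1])
    m=imaging.camera_model(n); print(n,m["fx"],m["fy"],m["cx"],m["cy"]); print(np.round(m["T"],4))
s=bot.read_state(); print(s["time_s"],s["position"],s["tcp_rot"],s["force"],s["opening"])
E
```

```text
scene 358.8513710602982 358.8513710602982 253.09266184487876 193.22891467199142
[[-0.4953  0.6456 -0.5812  1.1485]
 [ 0.8687  0.3746 -0.3242  0.3625]
 [ 0.0084 -0.6654 -0.7464  0.9003]
 [ 0.      0.      0.      1.    ]]
top 397.18268950074804 397.18268950074804 255.31440291695833 190.54638845518824
[[-0.0264 -0.9932  0.1134  0.4244]
 [-0.9996  0.0254 -0.0101  0.0207]
 [ 0.0071 -0.1136 -0.9935  1.1162]
 [ 0.      0.      0.      1.    ]]
0.1 [0.25432317 0.57018017 0.22165335] [[-9.13177515e-01  4.07560538e-01 -1.11055100e-03]
 [ 4.07561907e-01  9.13176093e-01 -1.64772946e-03]
 [ 3.42579122e-04 -1.95728778e-03 -9.99998026e-01]] [ 0.23914864 -0.2452073   0.6144158 ] 0.9983140236123412
```

View pics/scene0.png

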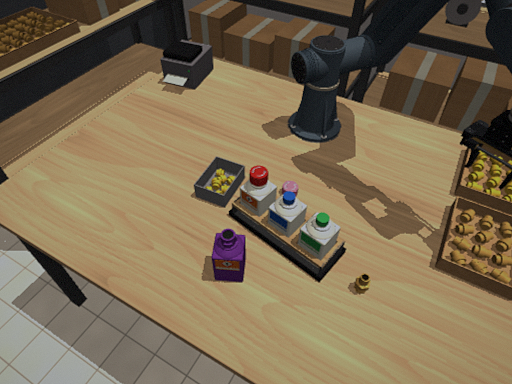

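View pics/top0.png

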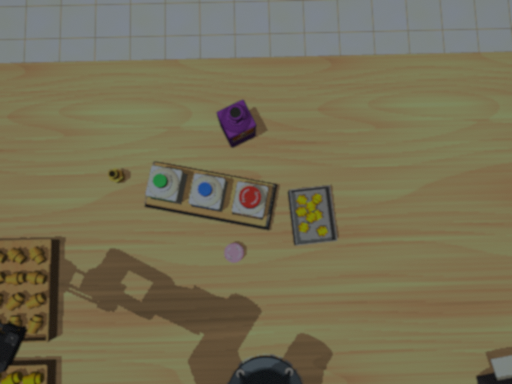

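The red cap is at scene (259,175) and top (250,197), on the bottle with the orange label. The look-alikes are a pink cap on the bench at scene (290,188) / top (234,252) and an open purple bottle at scene (229,255) / top (237,122). The red cap on the orange-label bottle fits the description. I'll confirm this in one enlarged crop.

Run:
```python
import cv2, numpy as np
a=cv2.imread("pics/scene0.png")[155:225,230:300]; b=cv2.imread("pics/top0.png")[165:235,215:285]
r=lambda x:cv2.resize(x,(399,399),interpolation=cv2.INTER_CUBIC)
cv2.imwrite("pics/crop.png",np.hstack([r(a),r(b)]))
```

```text
(no output)
```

View pics/crop.png

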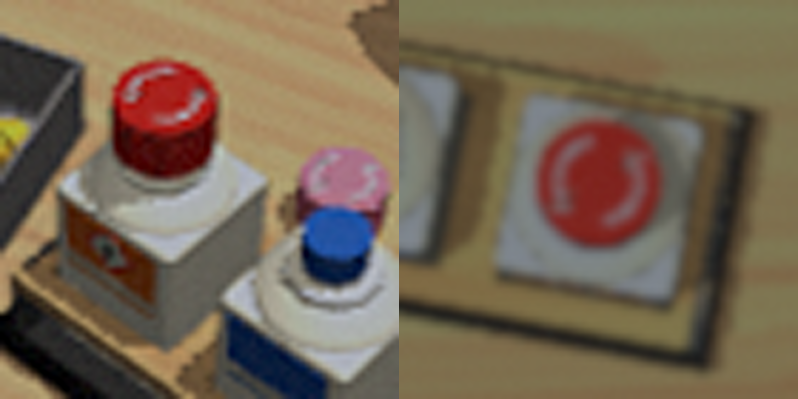

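The crop confirms it: a red ribbed cap with white arrows on the orange-label, hazard-diamond bottle. Its top centre is at scene (258.5,172.2) and top (249.8,196.8). The other cap is pink, lower down and not on a bottle.

```bash
cat > h.py <<'E'
import cv2, numpy as np
from scipy.optimize import least_squares
from rig import bot, imaging
def proj(n,P):
    m=imaging.camera_model(n); T=np.array(m["T"]); p=(np.atleast_2d(P)-T[:3,3])@T[:3,:3]
    return np.c_[m["fx"]*p[:,0]/p[:,2]+m["cx"], m["fy"]*p[:,1]/p[:,2]+m["cy"]]
def tri(s,t,x0=(.5,0,.15)):
    return least_squares(lambda X:np.r_[proj("scene",X)[0]-s,proj("top",X)[0]-t],x0)
E
python3 - <<'E'
from h import *
r=tri((258.5,172.2),(249.8,196.8)); print("tri",r.x,r.fun)
# silhouette bounding boxes of red cap
a=np.linspace(0,2*np.pi,72); ring=np.c_[np.cos(a),np.sin(a)]*.026
def cyl(X): return np.vstack([np.c_[ring+X[:2],np.full(72,X[2]-h)] for h in(0,.033)])
obs={}
for n,(r0,r1,c0,c1) in {"scene":(155,200,240,275),"top":(180,215,235,270)}.items():
    im=cv2.imread(f"pics/{n}0.png").astype(int); m=(im[...,2]>im[...,1]*1.9)&(im[...,2]>60)
    k=np.zeros(m.shape,np.uint8);k[r0:r1,c0:c1]=m[r0:r1,c0:c1]
    N,l,st,_=cv2.connectedComponentsWithStats(k); i=1+st[1:,4].argmax(); x,y,w,h=st[i,:4]; obs[n]=np.array([x-.5,y-.5,x+w-.5,y+h-.5]); print(n,obs[n])
def f(X): return np.r_[tuple(np.r_[p.min(0),p.max(0)]-obs[n] for n in obs for p in[proj(n,cyl(X))])]
q=least_squares(f,r.x); print("sil",q.x,q.fun.round(2))
# caps in a row on top view at heights 0.175 (blue, green)
def onz(n,uv,z): return least_squares(lambda X:proj(n,[*X,z])[0]-uv,(.5,.1)).x
b=onz("top",(204.5,189),.175);g=onz("top",(160,181),.175);print("blue",b,"green",g,"dir",np.degrees(np.arctan2(*(g-q.x[:2])[::-1])))
print("pink",onz("top",(234,252),.03),"bin corners",[onz("top",u,.06).round(3) for u in[(289,190),(329,186),(335,239),(295,244)]])
E
```

```text
tri [0.51585642 0.02516136 0.18566531] [-0.32570311 -0.02645313 -0.2424587   0.12572367]
scene [249.5 165.5 267.5 185.5]
top [239.5 186.5 260.5 207.5]
sil [0.51600944 0.02479685 0.18878061] [-0.7  -0.54 -0.19  0.65 -0.87 -0.77  0.28  1.25]
blue [0.53864123 0.13212452] green [0.56058728 0.23802179] dir 78.1915466962526
pink [0.3826678  0.07166334] bin corners [array([ 0.544, -0.08 ]), array([ 0.552, -0.188]), array([ 0.411, -0.197]), array([ 0.4  , -0.091])]
```

drive_tool(
  deltas="87 20 -40 30 0; 87 42 -85 30 0; 87 64 -130 30 0; 87 86 -175 30 0; 87 108 -220 30 0; 87 130 -265 30 0; 87 152 -310 30 0; 87 174 -355 30 0; 87 196 -400 30 0; 87 218 -445 30 0; 87 240 -490 30 0; 87 255 -530 30 0",
)

```text
time_s: 1.3
position: [0.5106, 0.0385, 0.2524]
tcp_rot: [[-0.913, 0.408, 0.0], [0.408, 0.913, 0.0], [-0.0, 0.0, -1.0]]
force: [0.7, 0.9, -0.4]
opening: 1.0
grasp_force: 0.0
```

drive_tool(
  deltas="87 6 -15 0 0; 87 6 -15 0 0; 87 6 -15 0 0; 87 6 -15 0 0",
)

```text
time_s: 1.7
position: [0.5145, 0.0275, 0.2523]
tcp_rot: [[-0.914, 0.406, -0.001], [0.406, 0.914, 0.001], [0.002, 0.0, -1.0]]
force: [-0.5, 0.6, 0.3]
opening: 0.998
grasp_force: 0.0
```

Run:
```python
from h import *
s=bot.read_state(); print(s["time_s"],s["position"],s["force"],s["joint_positions"],s["tcp_rot"][:,1])
a=[cv2.resize(imaging.capture(n)[r:r+100,c:c+100],(399,399),interpolation=cv2.INTER_CUBIC) for n,r,c in(("scene",115,210),("top",150,200))]
cv2.imwrite("pics/over.png",np.hstack(a)[:,:,::-1])
```

```text
1.7 [0.51449003 0.02750839 0.25231887] [-0.51863001  0.63088337  0.26205376] [-9.40206616e+00  1.96609655e+01  9.55616392e+01  3.86875396e-02
  6.48679795e+01 -7.54736766e+01] [4.05857233e-01 9.13936468e-01 1.94747303e-04]
```

View pics/over.png

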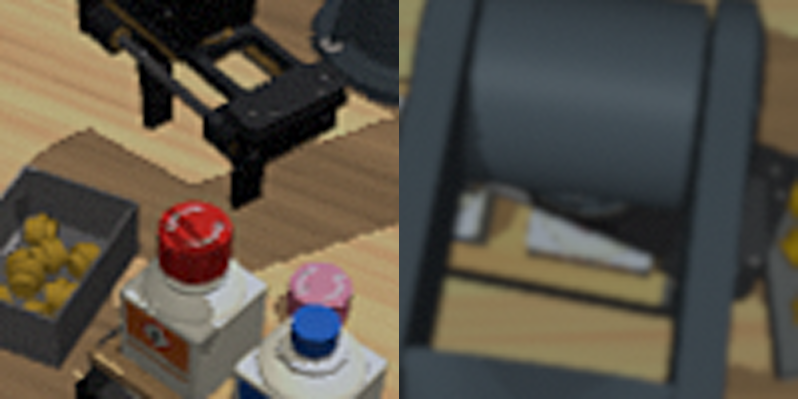

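The gripper hangs above the cap. Its fingertips are at scene (249,146) and (272,166), and the red cap top is at scene (259,172). I'll turn the wrist back first to leave range for the twist, then descend.

drive_tool(
  deltas="87 1.5 -2 0 -0.13; 87 1.5 -2 0 -0.26; 87 1.5 -2 0 -0.4; 87 1.5 -2 0 -0.52; 87 1.5 -2 -30 -0.52; 87 1.5 -2 -45 -0.52; 87 1.5 -2 -45 -0.52; 87 1.5 -2 -45 -0.52; 87 1.5 -2 -45 -0.52",
)

```text
time_s: 2.7
position: [0.5179, 0.0241, 0.2086]
tcp_rot: [[-0.591, 0.807, 0.002], [0.807, 0.591, -0.0], [-0.001, 0.001, -1.0]]
force: [0.5, 0.0, 0.1]
opening: 0.999
grasp_force: 0.0
```

Run:
```python
from h import *
s=bot.read_state(); print(s["time_s"],s["position"],s["force"],s["joint_positions"][5],s["tcp_rot"][:,1]); p=s["position"]
y=s["tcp_rot"][:,1]
print(proj("scene",[p,p+.0435*y,p-.0435*y]))
im=imaging.capture("scene")[130:200,215:305]
cv2.imwrite("pics/over2.png",cv2.resize(im,(720,560),interpolation=cv2.INTER_CUBIC)[:,:,::-1])
```

```text
2.7 [0.51789159 0.02411752 0.20856712] [0.45161091 0.03787046 0.11982619] -45.901839154837404 [0.80691232 0.59066944 0.0014548 ]
[[257.64348354 166.61644032]
 [259.6162228  177.82922679]
 [255.78192074 156.03556595]]
```

View pics/over2.png

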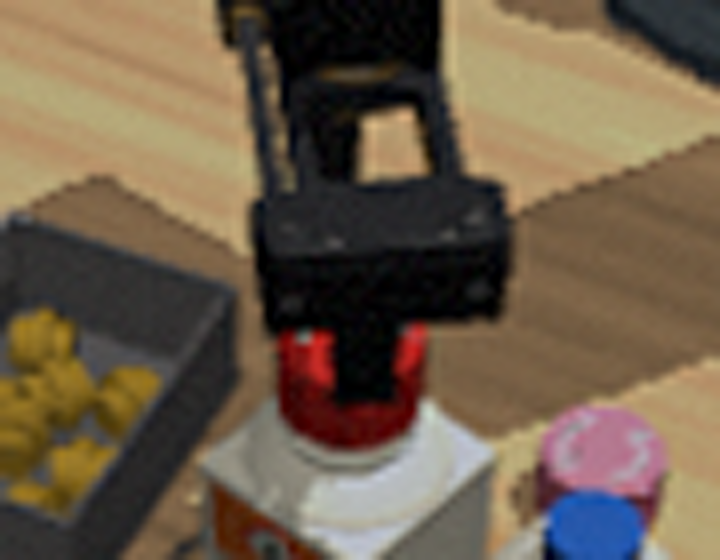

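The nearer finger, with its tip at crop (366,398), is centred over the cap to within 2 mm and matches the projection. Next I'll descend to the grip height and close.

drive_tool(
  deltas="87 -1.5 1 -15 0; 87 -1.5 1 -30 0; 87 -1.5 1 -40 0; 87 -1.5 1 -47 0; 87 -1.5 1 -47 0; 87 -1.5 1 -47 0; 40 -1.5 1 -47 0; 40 -1.5 1 -47 0; 40 -1.5 1 -47 0; 40 -1.5 1 -47 0; 40 -1.5 1 -47 0; 40 -1.5 1 -47 0",
)

```text
time_s: 3.95
position: [0.5165, 0.0249, 0.1608]
tcp_rot: [[-0.59, 0.808, 0.002], [0.808, 0.59, 0.0], [-0.001, 0.002, -1.0]]
force: [1.3, 1.6, 0.1]
opening: 0.594
grasp_force: 30.0
```

Gripped at 52 mm with 30 N. Now press.

drive_tool(
  deltas="40 0 0 -1 0; 40 0 0 -2 0; 40 0 0 -3 0; 40 0 0 -4 0; 40 0 0 -5 0; 40 0 0 -5 0; 40 0 0 -5 0; 40 0 0 -5 0",
)

```text
time_s: 4.75
position: [0.5168, 0.0252, 0.1573]
tcp_rot: [[-0.59, 0.808, 0.003], [0.808, 0.59, 0.001], [-0.001, 0.003, -1.0]]
force: [-0.3, 2.1, 10.5]
opening: 0.592
grasp_force: 30.0
```

drive_tool(
  deltas="40 0 0 -1 0; 40 0 0 -2 0; 40 0 0 -3 0; 40 0 0 -3.5 0; 40 0 0 -3.5 0; 40 0 0 -3.5 0; 40 0 0 -3.5 0",
)

```text
time_s: 5.45
position: [0.5169, 0.0253, 0.1554]
tcp_rot: [[-0.59, 0.807, 0.004], [0.807, 0.59, 0.0], [-0.002, 0.003, -1.0]]
force: [-3.0, 4.4, 20.9]
opening: 0.594
grasp_force: 30.0
```

Fully down at 21 N. Twist while holding the press.

drive_tool(
  deltas="40 0 0 0 0.05; 40 0 0 0 0.12; 40 0 0 0 0.2; 40 0 0 0 0.28; 40 0 0 0 0.36; 40 0 0 0 0.44; 40 0 0 0 0.5; 40 0 0 0 0.5",
)

```text
time_s: 6.25
position: [0.5183, 0.0252, 0.1554]
tcp_rot: [[-0.905, 0.425, 0.007], [0.425, 0.905, 0.0], [-0.006, 0.003, -1.0]]
force: [-0.9, 4.4, 19.4]
opening: 0.596
grasp_force: 30.0
```

Run:
```python
from h import *
s=bot.read_state(); print(s["position"],s["force"],s["moment"],s["joint_positions"][5])
im=imaging.capture("scene")[140:210,215:305]
cv2.imwrite("pics/tw.png",cv2.resize(im,(720,560),interpolation=cv2.INTER_CUBIC)[:,:,::-1])
```

```text
[0.51828787 0.02522305 0.15543115] [-0.86071858  4.36623453 19.37659695] [0.61932095 0.26856944 0.10501227] -74.52441528105506
```

View pics/tw.png

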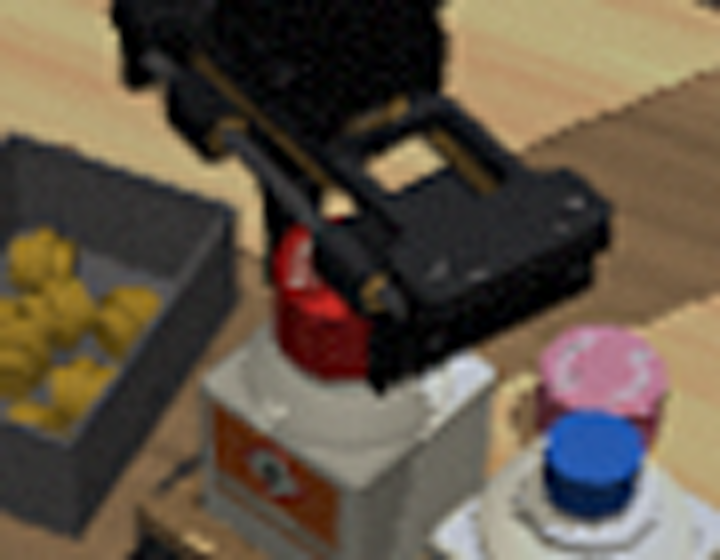

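The cap sits low on the shoulder at crop (330,330), the gripper has turned with it, and the bottle is seated and upright. Continuing to about 1.2 rad in total.

drive_tool(
  deltas="40 0 0 0 0.08; 40 0 0 0 0.16; 40 0 0 0 0.24; 40 0 0 0 0.32; 40 0 0 0 0.4; 40 0 0 0 0.48; 40 0 0 0 0.56; 40 0 0 0 0.64; 40 0 0 0 0.7; 40 0 0 0 0.7; 40 0 0 0 0.7",
)

```text
time_s: 7.4
position: [0.5183, 0.0255, 0.1554]
tcp_rot: [[-0.966, -0.257, 0.007], [-0.257, 0.966, 0.001], [-0.007, -0.001, -1.0]]
force: [-1.2, 5.3, 20.4]
opening: 0.596
grasp_force: 30.0
```

Run:
```python
from h import *
s=bot.read_state(); print(s["position"],s["force"],s["moment"],s["joint_positions"][5])
im=imaging.capture("scene")[140:210,215:305]
cv2.imwrite("pics/tw2.png",cv2.resize(im,(720,560),interpolation=cv2.INTER_CUBIC)[:,:,::-1])
```

```text
[0.51834039 0.02548604 0.15540713] [-1.17280728  5.34342991 20.3949296 ] [0.88813554 0.23544581 0.05023206] -114.5901511308649
```

View pics/tw2.png

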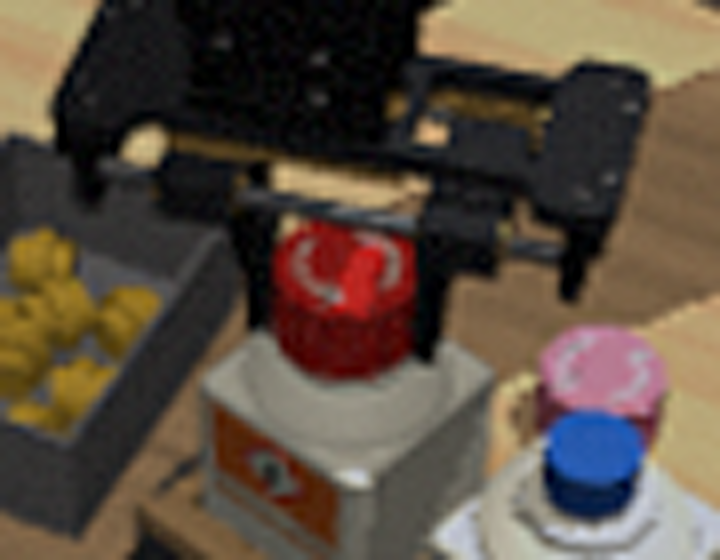

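The arrows have visibly turned; they now sit at crop left (310,260) and upper right (390,265). The tool has turned 69°. I'll ease up gently and watch for any pull.

drive_tool(
  deltas="40 0 0 2 0; 40 0 0 4 0; 40 0 0 6 0; 40 0 0 8 0; 40 0 0 10 0; 40 0 0 12 0; 40 0 0 12 0; 40 0 0 12 0",
)

```text
time_s: 8.25
position: [0.5158, 0.0247, 0.1639]
tcp_rot: [[-0.966, -0.257, 0.0], [-0.257, 0.966, 0.0], [-0.0, 0.0, -1.0]]
force: [1.6, -0.1, -0.5]
opening: 0.595
grasp_force: 30.0
```

No pull: the cap is free, 3 mm above its rest height. Lift straight up 100 mm so the rim ends about 8 cm above the mouth.

drive_tool(
  deltas="40 0 0 8 0; 40 0 0 18 0; 40 0 0 28 0; 40 0 0 38 0; 40 0 0 50 0; 40 0 0 62 0; 40 0 0 74 0; 40 0 0 86 0; 40 0 0 95 0; 40 0 0 100 0; 40 0 0 100 0; 40 0 0 100 0",
)

```text
time_s: 9.45
position: [0.5154, 0.0247, 0.2638]
tcp_rot: [[-0.966, -0.257, -0.001], [-0.257, 0.966, 0.0], [0.001, 0.0, -1.0]]
force: [0.5, 0.3, -0.6]
opening: 0.593
grasp_force: 30.0
```

drive_tool(
  deltas="40 0 0 0 0; 40 0 0 0 0; 40 0 0 0 0; 40 0 0 0 0; 40 0 0 0 0",
)

```text
time_s: 9.95
position: [0.5157, 0.0247, 0.2639]
tcp_rot: [[-0.966, -0.257, -0.0], [-0.257, 0.966, 0.0], [0.0, 0.0, -1.0]]
force: [-1.0, 0.4, -0.7]
opening: 0.597
grasp_force: 30.0
```

Run:
```python
from h import *
s=bot.read_state(); print(s["time_s"],s["position"],s["force"],s["grasp_force"],s["opening"],np.abs(s["qvel"]).max())
im=imaging.capture("scene")[100:220,200:360]
cv2.imwrite("pics/end.png",cv2.resize(im,(800,600),interpolation=cv2.INTER_CUBIC)[:,:,::-1])
```

```text
9.95 [0.51568557 0.02473122 0.26392036] [-0.96995979  0.42811244 -0.71007017] 29.999899926406215 0.5968644715810449 0.08470833500544801
```

View pics/end.png

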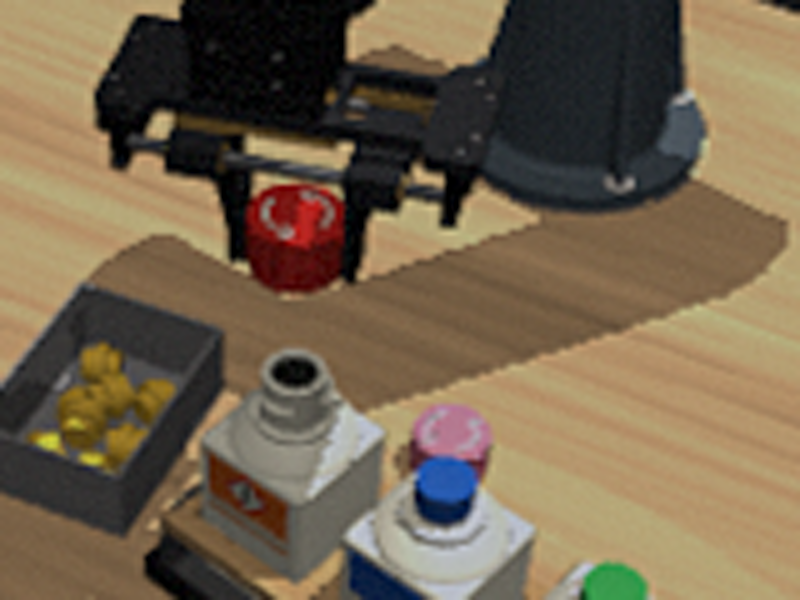

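The cap is held level at crop (297,238), above the bottle's open mouth at (297,370). The bottle is upright and seated, and the neighbours have not moved.

```bash
python3 -c "
from rig import bot
print(bot.hand_in())"
```

```text
the job is handed in; nothing more can be done
None
```

I pressed the red cap down, twisted it about 69° anticlockwise until it was free, lifted it straight off, and handed the job in at about 10 s with the cap still gripped level roughly 8 cm above the open mouth; in the last picture the bottle stood seated and upright with its visible neighbours unmoved (the brass fitting was out of frame), and the hand-in gave no verdict.

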